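# Hold the test enclosure's sprung hood for loading a capacitor

## Task

Get the capacitor ready for the test enclosure: roll it on its mat, without picking it up, until its white stripe faces straight up, and leave it there. Then raise the enclosure's hood by its orange tab a little past its balance point, where the interlock resets, bring it back and keep holding it still about ten degrees below the balance point, so that I can load the capacitor; finish while still holding it. Never let the hood fly open to its stop or drop, and leave the other things on the bench where they are.

Things in the scene. Friction and masses are not known exactly. Their poses are not given: they have to be found in the camera images.
- enclosure: grey open-topped steel test enclosure, fixed to the bench: 210 mm deep (its x), 240 mm wide (its y), 100 mm high, origin at the centre of its underside; front faces its own -x. Carries the hood.
- hood (a joint): angle of the hood, rad: 0 shut and level, grows as its front edge rises, stop at 1.45. White-framed clear panel 210 x 240 x 12 mm, 0.9 kg, sprung hinge along the enclosure's far top edge. Balance point 0.87 (50 degrees): below it the hood falls shut (about 1 N at the tab when shut, 0.4 N at 0.7), above it the spring pushes it on up to its stop. Almost no friction: it never stays part-open by itself.
- hood_hinge (a point): middle of the hinge axis, 105 mm to +x and 107 mm above the enclosure's origin; turns with the hood, about its own level y axis. With the hood at angle a the tab's grip point lies 250 mm x cos a from here towards the enclosure's front and 250 mm x sin a higher.
- hood_tab (a point): grip point of the orange tab at the middle of the hood's front edge, 107 mm above the bench when shut, 15 mm in from the tab's free end, mid-thickness. Tab 30 mm wide (y), 12 mm thick, sticks out 55 mm beyond the hood's frame. It can be pinched across its 30 mm width from above and swivels between the fingers as the hood turns. Axes turn with the hood (y along the hinge).
- mat: grey rubber mat 260 x 240 x 3 mm fixed to the bench, origin at the centre of its underside
- capacitor_center (a point): centre of the blue can capacitor lying on the mat: 36 mm diameter, 80 mm long, about 0.11 kg, lying along its own x (two short brass terminals at +x). Its own +z points to the middle of the white stripe along its side, which starts facing level (83 degrees from straight up). Pressed from above and dragged across, it rolls on the mat by half the drag.
- nut: brass ring, 24 mm across, 10 mm high, on the mat; to be left alone
- small_capacitor: black can standing on the mat, 22 mm across, 30 mm high; to be left alone
- spool: metal spool, 52 mm across, 42 mm high; to be left alone
- bottle: white bottle with red cap, 44 mm across, 110 mm high; to be left alone
- screwdriver: yellow-handled screwdriver lying on the bench; to be left alone
- jar: jar, 60 mm across, 70 mm high; to be left alone
- multimeter: yellow multimeter lying flat, 150 x 80 x 35 mm; to be left alone
- capacitor: the same capacitor: the origin is the same centre point, the axes the same
Not all that is in view belongs to the job. Of the things like the capacitor, leave any that is brown or turquoise; of the rest the larger one is meant.

How it is judged:
On the way, in this order (a step that is already met when the one before it is completed fails the run):
1. the capacitor lies still on the mat, let go, stripe up within 20 degrees, the hood still shut (angle between capacitor_center's own z axis and vertical below 0.35 rad and linear speed of capacitor below 0.02 m/s and contact force between the fingers and capacitor below 0.05 N and height (world z) of capacitor_center below 0.026 m and value of joint hood below 0.1 rad), for 0.3 s.
2. the hood is raised past its balance point (above 0.93 rad) (value of joint hood above 0.93 rad), for 0.1 s.
At the end, for the whole second after the job is handed in: The robot's fingers hold the hood still (under 0.1 rad/s) between 0.57 and 0.83 rad, below its balance point of 0.87 rad; the capacitor lies at rest on the mat, within 110 mm of its centre, with the stripe up within 23 degrees (value of joint hood between 0.57 and 0.83 rad and velocity of joint hood between -0.1 and 0.1 rad/s and contact force between the fingers and enclosure above 0.15 N and angle between capacitor_center's own z axis and vertical below 0.4 rad and height (world z) of capacitor_center between 0.017 and 0.026 m and horizontal distance between capacitor_center and mat below 0.11 m and linear speed of capacitor below 0.02 m/s); the arm keeps its last pose, push and grip.
It fails at once if the hood flies open to its stop (above 1.3 rad) (value of joint hood above 1.3 rad).
It fails at once if the hood drops (falls faster than 1.5 rad/s) (velocity of joint hood below -1.5 rad/s).
It fails at once if the capacitor is picked up (more than 20 mm above where it lay) (height (world z) of capacitor_center above 0.041 m).
It fails at once if another thing on the bench is moved more than 30 mm (distance of any of nut, small_capacitor, spool, bottle, screwdriver, jar, multimeter from where it was at the start of the episode above 0.03 m).
It also fails if it takes over 64 s, if anything falls off the work surface, if the arm or the gripper's body presses on something with over 40 N, if the wrist force passes 120 N, or if a joint passes its speed limit or range.

## Robot

A 7-joint arm with a two-finger parallel gripper is mounted at the origin on the work surface. World frame = base frame: x ahead of the robot, y to its left, z up, the work surface at z = 0. Lengths are in m, angles in rad, forces in N, time in s.
With the tool pointing down it reaches from about 0.425 to 0.825 m from the base axis. Payload 3.6 kg.
Tool frame: the origin (TCP) lies midway between the tips of the shut fingers; the grasp point (between the pads) lies 19 mm behind it (r.tcp_to_grasp is the distance from the TCP to the grasp point, in m); z points along the fingers, y is the line along which they close (so a half turn about z gives the same grasp; the last joint's range is limited). The gripper opens to 85 mm and grips with 20 to 120 N. Pads are 22 mm wide; open, the fingers measure 114 mm over their backs; the gripper's body (76 mm by 85 mm) begins 54 mm behind the grasp point. The pads swing forward as they close: fully open they stand 13 mm farther back than shut.
Start: joints at [1.208, 0.615, -0.013, 1.423, 0.008, 1.103, -0.04], TCP at [0.214, -0.614, 0.195] pointing down, gripper open.
Joint ranges: [-3.12, 3.12], [-0.3, 2.06], [-1.34, 1.32], [0.26, 2.42], [-1.36, 4.5], [0.01, 1.98], [-2.84, 2.84]. Speed limits (rad/s): [2.79, 2.79, 3.14, 3.14, 3.14, 3.14, 3.14].

## Interface

Orientations are given as a unit quaternion [x, y, z, w].
In Python, from rig import r gives the robot as it stands.
- The arm moves only by the shell command python3 -m crank 'ROWS' [FORCE]. ROWS is JSON, a list of rows, each a list of 5 numbers: the gripper's target within -1 to 1 (shut at 1, half-way at 0, fully open at -1), then the shift along the tool's x, y, z in mm, then the turn about the tool's z in rad. In form: [[fingers, dx, dy, dz, twist], ...]. A call has 1 to 20 rows; each row shifts and turns the commanded pose from where the row before left it, along the tool's axes as they then stand; what a row does not reach is not made up. A row lasts 1/8 s, in which the tool goes at most 62.5 mm and 10.7 degrees, less where a joint would pass 70% of its speed; a pose out of reach is approached as far as the arm can. A call with a gripper value outside its range is refused whole. The fingers move at their own pace and stop on an object; FORCE is the grip in N (left out, the last holds). Time passes only in rows, so rows that do not move let the fingers close. It gives the time, the measured TCP pose, the force, the opening and the grip force at its end, in the units of the state.
- r.read_state(): the state, without advancing time (a new reading comes with each control period).
- r.grab_frame(name): name is "side" or "top" or "wrist"; returns (picture, depth): 384x512x3 uint8, red, green, blue; 384x512 float32, m along the optical axis (not along the pixel's ray), 0 where there is no reading.
- r.get_calibration(name): a dict with "fov_y" (degrees; the focal length in pixels is half the picture's height over the tangent of half this angle, whatever the lens; pixels are square), "cx", "cy" (the principal point, pixels), "eye" and "attitude" of the camera in the world. Camera axes: x right, y down, z forward; pixel columns grow to the right and rows downward; lengths in m; the calibration is good to about 2 mm. A picture is of the moment at which its call begins: read the wrist's pose just before it. get_calibration takes no time and is no camera call; for the wrist camera it gives the pose at the moment of the call.
- r.sign_off(): hands the job in; it is judged then, once.
The state is a dict: "clock": time; "joint_positions": joint angles; "qd": joint speeds; "joint_torque": joint torques, N m; "tool_pos": TCP position; "tool_rot": TCP orientation; "wrist_force": force on the tool from outside, world axes, zero at the start; "torque": the same for the moment, N m; "width": finger opening in m; "gripper_force": force on a finger pad.
Only numpy, scipy, OpenCV 4.12 (cv2) and the standard library are available. Lean on these libraries where they do the work, as an engineer would, in place of code of your own. Each camera call takes 0.05 s, during which the arm holds its last target. There are 200 camera calls.

## Working session

There is one attempt and no reset: what is moved stays moved. The work goes in short steps, Python scripts to look and compute and a shell command to move; the robot and the scene stay as the last step left them, time stands still between calls to the robot, and variables do not carry over. Pictures are saved under pics/ and viewed, at most 10 in all, crops included, and the job is handed in when it is done.

```bash
mkdir -p pics; ls; python3 - <<'E'
from rig import r
import cv2,numpy as np
print(r.read_state()); print(r.tcp_to_grasp)
for n in ("top","side"):
    p,d=r.grab_frame(n); np.savez(f"pics/{n}0.npz",p=p,d=d); cv2.imwrite(f"pics/{n}0.png",p[:,:,::-1]); print(n,r.get_calibration(n))
E
```

```text
pics
{'clock': 0.0, 'joint_positions': array([ 1.20848202,  0.61597302, -0.01262776,  1.42496025,  0.00810885,
        1.10341238, -0.04040041]), 'qd': array([ 1.18211952e-03, -1.95172714e-03, -1.28782326e-03, -4.75357316e-05,
       -1.97187360e-03, -3.73063252e-04,  1.24520098e-04]), 'joint_torque': array([-2.84348016e-05, -4.69216347e+01,  2.58868597e-01, -1.71032560e+01,
        9.91198031e-03,  9.65305982e-03, -4.74170463e-06]), 'tool_pos': array([ 0.21391427, -0.61284319,  0.19408303]), 'tool_rot': array([ 9.85929107e-01,  1.67158519e-01, -2.46984635e-04, -1.32858158e-03]), 'wrist_force': array([-0.04421048,  0.00345494, -0.67145078]), 'torque': array([-0.01185097, -0.03750782,  0.01767103]), 'gripper_force': 0.0, 'width': 0.08535390163429868}
0.0187
top {'fov_y': 51.94412644424706, 'cx': 261.836837546724, 'cy': 189.20688151236345, 'eye': array([ 3.92805471e-01, -2.35854579e-04,  1.25443001e+00]), 'attitude': array([-0.69900752,  0.70966585, -0.06498   ,  0.05950181])}
side {'fov_y': 55.17419913079229, 'cx': 249.85926496008236, 'cy': 195.90235663346695, 'eye': array([ 0.56159162, -1.03432239,  0.85963338]), 'attitude': array([ 0.89370907, -0.00576106,  0.00805404, -0.44853767])}
```

View pics/top0.png

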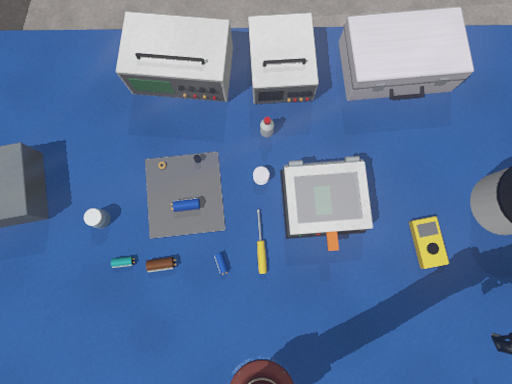

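View pics/side0.png

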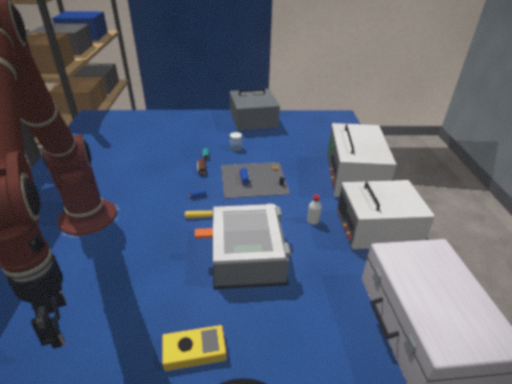

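Candidates (top view): blue can on the mat (186,205), small blue one (221,263), brown (160,264), turquoise (122,262). I choose the larger blue one on the mat. The hood tab is orange at (332,241), and I check the choice with a crop.

```bash
cat > h.py <<'E'
import numpy as np,cv2
from scipy.spatial.transform import Rotation as R
from rig import r
def plane(c,uv,z,h=384):
    f=h/2/np.tan(np.radians(c['fov_y'])/2); uv=np.atleast_2d(uv).astype(float)
    d=np.c_[(uv[:,0]-c['cx'])/f,(uv[:,1]-c['cy'])/f,np.ones(len(uv))]
    w=R.from_quat(c['attitude']).apply(d); e=np.array(c['eye'])
    return e+w*((z-e[2])/w[:,2])[:,None]
def blobs(p,lo,hi,amin=20):
    m=cv2.inRange(cv2.cvtColor(p,cv2.COLOR_RGB2HSV),lo,hi)
    cs,_=cv2.findContours(m,cv2.RETR_EXTERNAL,cv2.CHAIN_APPROX_NONE)
    return sorted([c for c in cs if cv2.contourArea(c)>amin],key=cv2.contourArea,reverse=True)
E
python3 - <<'E'
from h import *
p=np.load("pics/top0.npz")['p']; c=r.get_calibration("top")
hsv=cv2.cvtColor(p,cv2.COLOR_RGB2HSV)
for uv in [(186,205),(221,263),(186,225),(332,241),(100,130),(186,199),(186,211)]: print(uv,hsv[uv[1],uv[0]])
def rect(n,pts,z):
    P=plane(c,pts,z)[:,:2].astype(np.float32); q=cv2.minAreaRect(P*1000); print(n,np.round(q[0],1),np.round(q[1],1),round(q[2],1)); print(np.round(cv2.boxPoints(q)))
o=blobs(p,(3,180,120),(14,255,255))
for b in o[:3]: rect("orange",b[:,0],.107 if 1 else 0)
g=blobs(p,(0,0,60),(180,60,140),200)
for b in g:
    m=b[:,0].mean(0)
    if 150<m[0]<220 and 150<m[1]<240: rect("mat",b[:,0],.003)
w=blobs(p,(0,0,190),(180,60,255),300)
for b in w:
    m=b[:,0].mean(0)
    if 280<m[0]<375 and 155<m[1]<245: rect("hood",b[:,0],.113)
for n,uv,z in [("cap",(186,205),.036),("nut",(162,165),.01),("smallcap",(198,159),.03),("bottle",(267,127),.1),("jar/spool",(261,176),.042),("jar",(96,218),.07),("drv",(262,257),.02)]: print(n,plane(c,uv,z)[0].round(3))
cr=p[140:280,100:240]; cv2.imwrite("pics/crop0.png",cv2.resize(cr[:,:,::-1],None,fx=4,fy=4,interpolation=cv2.INTER_CUBIC))
E
```

```text
(186, 205) [109 172 190]
(221, 263) [109 176 185]
(186, 225) [110  11 136]
(332, 241) [ 13 154 215]
(100, 130) [108 163 166]
(186, 199) [109  36 155]
(186, 211) [150   2 126]
mat [605.1 238.1] [257.4 238.8] 5.5
[[466. 345.]
 [488. 107.]
 [745. 132.]
 [722. 369.]]
hood [ 569.8 -203.1] [199.1 240. ] 3.5
[[ 463.  -89.]
 [ 478. -329.]
 [ 677. -317.]
 [ 662.  -77.]]
cap [0.563 0.225 0.036]
nut [0.699 0.31  0.01 ]
smallcap [0.712 0.191 0.03 ]
bottle [ 0.792 -0.03   0.1  ]
jar/spool [ 0.651 -0.009  0.042]
jar [0.523 0.489 0.07 ]
drv [ 0.4   -0.009  0.02 ]
```

View pics/crop0.png

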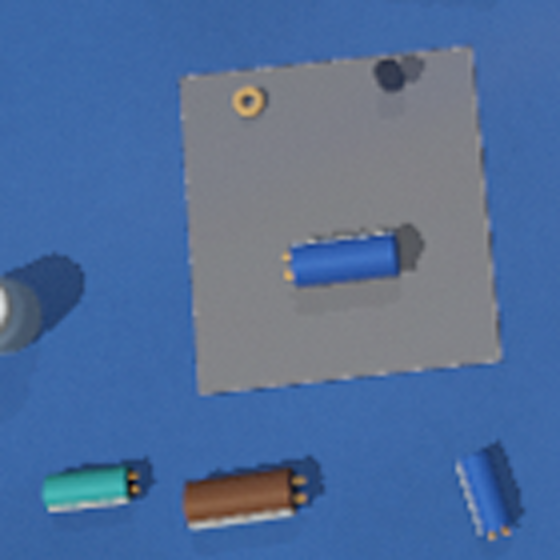

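The crop confirms it. The large blue can on the mat has its stripe on the far (+x) side (crop 345,238) and its terminals at +y (crop 287,265). It must therefore roll towards the robot, with a drag of about 52 mm in all.

```bash
python3 - <<'E'
from h import *
z=np.load("pics/top0.npz"); p=z['p']; c=r.get_calibration("top")
def rect(n,pts,z):
    P=plane(c,pts,z)[:,:2].astype(np.float32)*1000; q=cv2.minAreaRect(P); print(n,np.round(q[0],1),np.round(q[1],1)); print(np.round(cv2.boxPoints(q)).tolist())
hsv=cv2.cvtColor(p,cv2.COLOR_RGB2HSV)
m=cv2.inRange(hsv,(3,130,150),(17,255,255)); m[:225]=0;m[255:]=0;m[:,:320]=0;m[:,345:]=0
v=np.argwhere(m)[:,::-1]; rect("tab",v,.113)
# cap body: blue inside mat
m=cv2.inRange(hsv,(100,110,60),(120,255,255)); m2=np.zeros_like(m); m2[185:222,165:212]=m[185:222,165:212]
n,l,s,_=cv2.connectedComponentsWithStats(m2); k=1+np.argmax(s[1:,4]); rect("cap",np.argwhere(l==k)[:,::-1],.025)
# enclosure/hood frame outline by colour
w=cv2.inRange(hsv,(0,0,195),(180,40,255)); w[:155]=0;w[245:]=0;w[:,:275]=0;w[:,:]=w; w[:,380:]=0
n,l,s,_=cv2.connectedComponentsWithStats(w); k=1+np.argmax(s[1:,4]); v=np.argwhere(l==k)[:,::-1]; rect("hood",v,.113)
# side view of tab
p=np.load("pics/side0.npz")['p']; c=r.get_calibration("side"); hsv=cv2.cvtColor(p,cv2.COLOR_RGB2HSV)
m=cv2.inRange(hsv,(3,130,150),(12,255,255)); m[:222]=0;m[245:]=0;m[:,:185]=0;m[:,225:]=0
v=np.argwhere(m)[:,::-1]; print(len(v)); rect("tabside",v,.113)
E
```

```text
tab [ 441.9 -209.4] [31.8 51.4]
[[416.0, -225.0], [467.0, -226.0], [468.0, -194.0], [416.0, -193.0]]
cap [565.7 227.3] [32.  82.6]
[[546.0, 267.0], [554.0, 185.0], [586.0, 188.0], [578.0, 270.0]]
hood [ 569.9 -203.3] [198.4 239.6]
[[464.0, -90.0], [478.0, -329.0], [676.0, -317.0], [662.0, -78.0]]
106
tabside [ 444.2 -214.2] [45.2 29.1]
[[420.0, -202.0], [423.0, -231.0], [468.0, -226.0], [465.0, -197.0]]
```

```bash
python3 -m crank '[[1,0,0,-40,0],[1,0,0,-40,0]]' 20
```

```text
clock: 0.35
tool_pos: [0.214, -0.613, 0.2751]
tool_rot: [0.986, 0.167, -0.0, -0.001]
wrist_force: [0.2, -1.4, 0.2]
width: 0.0513
gripper_force: 0.0
```

```bash
python3 -m crank '[[1,0,0,0,0.12],[1,0,0,0,0.12],[1,44,-35,0,0],[1,44,-35,0,0],[1,44,-35,0,0],[1,44,-35,0,0],[1,44,-35,0,0],[1,44,-35,0,0],[1,44,-35,0,0],[1,44,-35,0,0],[1,44,-35,0,0],[1,5,-53,0,0],[1,5,-53,0,0],[1,5,-53,0,0],[1,5,-53,0,0],[1,5,-53,0,0],[1,5,-53,0,0],[1,5,-53,0,0],[1,5,-53,0,0],[1,5,-53,0,0]]'; python3 -m crank '[[1,0,0,0,0],[1,0,0,0,0]]'
python3 - <<'E'
from h import *
c=r.get_calibration("wrist"); p,d=r.grab_frame("wrist"); np.savez("pics/w1.npz",p=p,d=d); cv2.imwrite("pics/w1.png",p[:,:,::-1])
print(c); print(r.read_state()['joint_positions'])
m=cv2.inRange(cv2.cvtColor(p,cv2.COLOR_RGB2HSV),(100,130,60),(120,255,255))
n,l,s,ce=cv2.connectedComponentsWithStats(m)
for k in range(1,n):
    if s[k,4]>400: print(s[k],ce[k],plane(c,ce[k],.03)[0].round(4))
E
```

```text
clock: 2.85
tool_pos: [0.5769, 0.2183, 0.2748]
tool_rot: [0.999, 0.048, -0.0, 0.0]
wrist_force: [0.9, -0.4, 0.5]
width: -0.0003
gripper_force: 0.0
clock: 3.1
tool_pos: [0.5773, 0.216, 0.2747]
tool_rot: [0.999, 0.048, -0.0, 0.001]
wrist_force: [1.0, -0.7, -1.0]
width: -0.0004
gripper_force: 0.0
{'fov_y': 63.424016673992924, 'cx': 249.7815044927322, 'cy': 189.7874470031571, 'eye': array([0.65884932, 0.22403735, 0.45231726]), 'attitude': array([ 0.73034105, -0.66428995, -0.10669384,  0.11805608])}
[-0.33284526  0.50319544 -0.10032758  1.39914426  0.05269591  1.24297761
 -1.91502834]
[     0      0    512    384 109367] [242.8464162  169.16828659] [0.5491 0.2229 0.03  ]
[ 211  144   59   21 1223] [239.8111202  153.95421096] [0.5703 0.229  0.03  ]
```

View pics/w1.png

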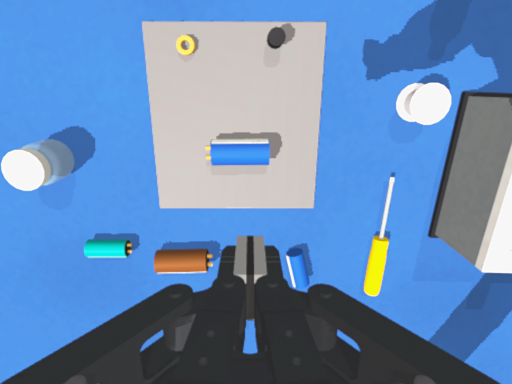

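The wrist view shows the stripe on the far side (240,141), the can at (240,153) and the terminals on the left. Next I go down over the can with the tip slightly beyond its axis.

```bash
python3 -m crank '[[1,-2,-12,45,0],[1,0,0,45,0],[1,0,0,45,0],[1,0,0,45,0],[1,0,0,40,0],[1,0,0,5,0],[1,0,0,0,0]]'; python3 -m crank '[[1,0,0,4,0],[1,0,0,4,0],[1,0,0,2,0],[1,0,0,0,0]]'
```

```text
clock: 4.03
tool_pos: [0.5755, 0.2278, 0.0514]
tool_rot: [0.999, 0.047, 0.001, -0.0]
wrist_force: [0.2, 0.3, -0.5]
width: -0.0
gripper_force: 0.0
clock: 4.53
tool_pos: [0.5742, 0.2287, 0.0404]
tool_rot: [0.999, 0.048, -0.0, -0.0]
wrist_force: [0.1, 1.1, -0.0]
width: 0.0001
gripper_force: 0.0
```

```bash
python3 -m crank '[[1,0,0,2,0],[1,0,0,0,0]]';python3 -m crank '[[1,0,0,1,0],[1,0,0,0,0]]'
```

```text
clock: 4.78
tool_pos: [0.5741, 0.2286, 0.0382]
tool_rot: [0.999, 0.048, -0.0, 0.0]
wrist_force: [0.8, 0.3, -0.1]
width: -0.0001
gripper_force: 0.0
clock: 5.03
tool_pos: [0.5742, 0.2286, 0.0373]
tool_rot: [0.999, 0.048, -0.0, 0.0]
wrist_force: [-0.6, -0.1, 0.2]
width: -0.0004
gripper_force: 0.0
```

```bash
python3 -m crank '[[1,0,0,1,0],[1,0,0,0,0]]';python3 -m crank '[[1,0,0,1,0],[1,0,0,0,0]]'
python3 - <<'E'
from h import *
c=r.get_calibration("wrist"); p,d=r.grab_frame("wrist"); cv2.imwrite("pics/w2.png",p[:,:,::-1])
E
```

```text
clock: 5.28
tool_pos: [0.5742, 0.2286, 0.0363]
tool_rot: [0.999, 0.048, -0.0, 0.0]
wrist_force: [-0.1, -0.7, 0.9]
width: -0.0002
gripper_force: 0.0
clock: 5.52
tool_pos: [0.5742, 0.2286, 0.0352]
tool_rot: [0.999, 0.048, -0.0, 0.0]
wrist_force: [-0.3, 0.2, -0.8]
width: -0.0003
gripper_force: 0.0
```

View pics/w2.png

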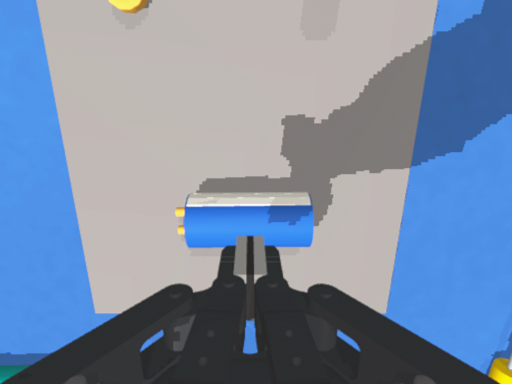

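The tip (250,238) seems to sit over the near edge of the can (rows 193–247), so the can is farther in +x than estimated. I compute it from the silhouette tangents.

```bash
python3 - <<'E'
from h import *
c=r.get_calibration("wrist"); f=192/np.tan(np.radians(c['fov_y'])/2)
M=R.from_quat(c['attitude'])
def proj(P):
    q=M.inv().apply(np.array(P)-c['eye']); return q[0]/q[2]*f+c['cx'],q[1]/q[2]*f+c['cy']
t=r.read_state()['tool_pos']; print(c['eye'],t,"tip px",proj(t))
for cx in (.565,.570,.575,.580,.585,.590):
    th=np.linspace(0,2*np.pi,73); v=[proj([cx+.018*np.cos(a),.2286,.021+.018*np.sin(a)])[1] for a in th]
    print(cx,min(v),max(v))
c=r.get_calibration("top"); f=192/np.tan(np.radians(c['fov_y'])/2);M=R.from_quat(c['attitude'])
for cx in (.565,.570,.575,.580):
    v=[proj([cx+.018*np.cos(a),.228,.021+.018*np.sin(a)])[1] for a in th]; print("top",cx,min(v),max(v))
p=np.load("pics/top0.npz")['p']; print(p[192:216,186].tolist())
E
```

```text
[0.6556357  0.23641877 0.21299258] [0.57422032 0.22868232 0.03532932] tip px (np.float64(249.92300447495134), np.float64(224.98080186693946))
0.565 202.0278447219496 255.49429045587829
0.57 195.119364104094 248.84838883919664
0.575 188.10742651060787 242.10088647204233
0.58 180.95683774602972 235.28372512526408
0.585 173.67493232379508 228.37940188724968
0.59 166.2806052482227 221.36788286951722
top 0.565 199.398289551269 210.82337026417161
top 0.57 197.83077677065478 209.24573609458466
top 0.575 196.26547249295282 207.6703276024322
top 0.58 194.702372054037 206.09844061824538
[[127, 129, 133], [127, 129, 134], [128, 130, 134], [128, 129, 134], [129, 130, 135], [119, 118, 124], [106, 110, 114], [133, 141, 155], [36, 75, 149], [49, 90, 167], [51, 97, 176], [57, 103, 183], [65, 113, 191], [62, 111, 190], [57, 104, 184], [49, 93, 173], [48, 88, 164], [43, 80, 148], [82, 95, 129], [126, 125, 126], [124, 124, 128], [122, 123, 127], [122, 125, 129], [123, 125, 129]]
```

```bash
python3 - <<'E'
from h import *
c=r.get_calibration("wrist"); p,d=r.grab_frame("wrist"); f=192/np.tan(np.radians(c['fov_y'])/2)
M=R.from_quat(c['attitude'])
for u,v in [(240,238),(240,242),(258,238),(240,250),(240,262),(240,275),(250,240),(250,225),(250,215),(250,205),(250,197),(230,245),(200,245),(215,225)]:
    z=d[v,u]; P=M.apply([(u-c['cx'])/f*z,(v-c['cy'])/f*z,z])+c['eye']; print(u,v,p[v,u],P.round(4))
E
```

```text
240 238 [130 128 124] [0.5866 0.2347 0.0782]
240 242 [130 129 125] [0.5862 0.2345 0.0815]
258 238 [130 128 124] [0.5868 0.2259 0.0769]
240 250 [129 128 124] [0.5861 0.2343 0.0889]
240 262 [129 128 124] [0.5865 0.234  0.0996]
240 275 [182 179 173] [0.5854 0.2337 0.1074]
250 240 [41 40 41] [0.5865 0.2298 0.0791]
250 225 [ 65 147 244] [0.5752 0.2287 0.0374]
250 215 [ 55 126 232] [0.5813 0.2293 0.0362]
250 205 [229 232 239] [0.5857 0.2297 0.0305]
250 197 [201 198 186] [0.5892 0.2301 0.0254]
230 245 [ 46  94 180] [0.5823 0.2392 0.0781]
200 245 [ 46 127 237] [0.5563 0.2594 0.0336]
215 225 [ 66 146 244] [0.5736 0.2502 0.0384]
```

```bash
python3 - <<'E'
from h import *
c=r.get_calibration("side"); p,d=r.grab_frame("side")
cr=p[95:225,180:320]; cv2.imwrite("pics/s3.png",cv2.resize(cr[:,:,::-1],None,fx=4,fy=4,interpolation=cv2.INTER_CUBIC))
f=192/np.tan(np.radians(c['fov_y'])/2)
M=R.from_quat(c['attitude'])
q=M.inv().apply(r.read_state()['tool_pos']-c['eye']); print(q[0]/q[2]*f+c['cx'],q[1]/q[2]*f+c['cy'])
u=int(round(q[0]/q[2]*f+c['cx']))
for v in range(140,190,3):
    z=d[v,u]; print(u,v,p[v,u],(M.apply([(u-c['cx'])/f*z,(v-c['cy'])/f*z,z])+c['eye']).round(3))
E
```

```text
245.68450471253297 173.0032821108199
246 140 [33 38 44] [0.575 0.185 0.21 ]
246 143 [28 31 41] [0.575 0.19  0.195]
246 146 [54 55 61] [0.575 0.19  0.182]
246 149 [56 57 64] [0.575 0.183 0.173]
246 152 [61 62 69] [0.575 0.172 0.167]
246 155 [43 47 53] [0.575 0.17  0.155]
246 158 [38 40 47] [0.575 0.196 0.126]
246 161 [39 42 54] [0.575 0.217 0.099]
246 164 [48 48 55] [0.575 0.213 0.088]
246 167 [ 94 100 118] [0.576 0.324 0.004]
246 170 [ 69  93 154] [0.576 0.249 0.037]
246 173 [ 55  88 159] [0.575 0.226 0.037]
246 176 [ 49  82 159] [0.575 0.199 0.041]
246 179 [ 41  61 107] [0.575 0.191 0.031]
246 182 [35 52 89] [0.575 0.19  0.017]
246 185 [60 67 83] [0.575 0.187 0.004]
246 188 [102 104 106] [0.575 0.166 0.005]
```

View pics/s3.png

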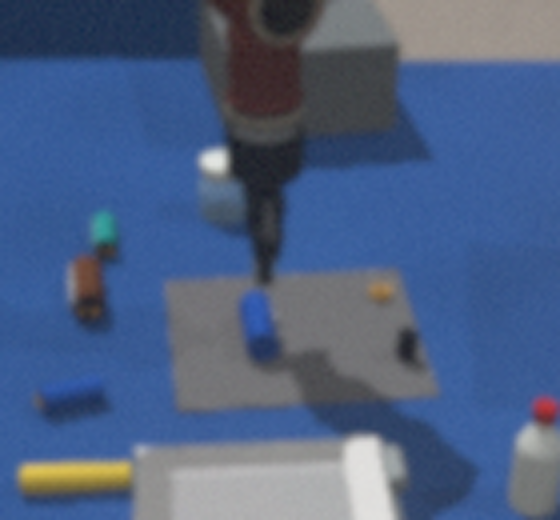

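Both cameras show the same thing: the real fingertips end about 42 mm above the reported TCP, at z≈0.077 (the can's top reads 0.038, as it should). I continue down, watching the force.

```bash
python3 -m crank '[[1,-1,0,15,0],[1,0,0,10,0],[1,0,0,5,0],[1,0,0,0,0],[1,0,0,0,0]]'; python3 -m crank '[[1,0,0,3,0],[1,0,0,0,0]]'; python3 -m crank '[[1,0,0,2,0],[1,0,0,0,0]]'
python3 - <<'E'
from h import *
c=r.get_calibration("wrist"); p,d=r.grab_frame("wrist"); f=192/np.tan(np.radians(c['fov_y'])/2)
M=R.from_quat(c['attitude']); print(r.read_state()['tool_pos'])
for u,v in [(240,237),(240,240),(258,238),(215,230),(215,215)]:
    z=d[v,u]; P=M.apply([(u-c['cx'])/f*z,(v-c['cy'])/f*z,z])+c['eye']; print(u,v,p[v,u],P.round(4))
E
```

```text
clock: 6.3
tool_pos: [0.5735, 0.2288, 0.0056]
tool_rot: [0.999, 0.048, 0.0, -0.0]
wrist_force: [-0.1, -0.0, 0.6]
width: 0.0001
gripper_force: 0.0
clock: 6.55
tool_pos: [0.5741, 0.2289, 0.0031]
tool_rot: [0.999, 0.048, 0.001, -0.0]
wrist_force: [-0.2, -0.2, 3.3]
width: 0.0
gripper_force: 1.6
clock: 6.8
tool_pos: [0.5761, 0.2291, 0.003]
tool_rot: [0.999, 0.048, 0.003, -0.001]
wrist_force: [-0.5, -0.4, 9.9]
width: 0.0001
gripper_force: 5.2
[0.5760634  0.22911745 0.00294621]
240 237 [134 131 127] [0.5879 0.2351 0.0442]
240 240 [132 131 127] [0.5879 0.235  0.0474]
258 238 [132 130 126] [0.5888 0.2264 0.0456]
215 230 [ 40 102 201] [0.5843 0.2484 0.0315]
215 215 [182 179 168] [0.5886 0.2498 0.0215]
```

Contact at reported z≈0.003 puts the real tip about 36 mm above the reported TCP. The press is 10 N, so I drag now.

```bash
python3 -m crank '[[1,-4,0,0,0],[1,-5,0,0,0],[1,-5,0,0,0],[1,-5,0,0,0],[1,-5,0,0,0],[1,-2,0,0,0],[1,0,0,0,0]]'
cat > look.py <<'E'
from h import *
import sys
c=r.get_calibration("wrist"); p,d=r.grab_frame("wrist"); f=192/np.tan(np.radians(c['fov_y'])/2)
M=R.from_quat(c['attitude']); cv2.imwrite(f"pics/{sys.argv[1]}.png",p[:,:,::-1])
v,u=np.mgrid[0:384,0:512]; P=M.apply(np.stack([(u-c['cx'])/f*d,(v-c['cy'])/f*d,d],-1).reshape(-1,3)).reshape(384,512,3)+c['eye']
hsv=cv2.cvtColor(p,cv2.COLOR_RGB2HSV)
reg=(P[...,2]>.008)&(P[...,2]<.045)&(P[...,0]>.48)&(P[...,0]<.63)&(P[...,1]>.17)&(P[...,1]<.29)
blue=reg&(hsv[...,0]>100)&(hsv[...,0]<120)&(hsv[...,1]>110); wh=reg&(hsv[...,1]<50)&(hsv[...,2]>140)
print(r.read_state()['tool_pos'].round(4),"blue n",blue.sum(),"white",wh.sum())
n=np.array([.9952,.0976])
A=P[blue]; s=A[:,:2]@n; top=A[A[:,2]>np.percentile(A[:,2],85)]
al=np.array([-n[1],n[0]])
print("blue s range",np.percentile(s,[1,50,99]).round(4),"y",np.percentile(A[:,:2]@al,[1,99]).round(4))
# fit circle centre with z=.021,R=.018
from scipy.optimize import least_squares
B=P[blue|wh]; B=B[B[:,2]>.02]; sb=B[:,:2]@n
q=least_squares(lambda k:np.hypot(sb-k[0]-k[2]*(B[:,:2]@al-.17),B[:,2]-k[1])-.018,[np.median(sb),.021,0],loss='soft_l1',f_scale=.002).x
print("centre s,z,yaw",q.round(4))
W=P[wh]; ang=np.degrees(np.arctan2(W[:,:2]@n-q[0]-q[2]*(W[:,:2]@al-.17),W[:,2]-q[1])); print("stripe angle from up (+ = far side): pct",np.percentile(ang,[5,50,95]).round(1))
print("centre xy",(n*q[0]+al*np.mean(np.percentile(A[:,:2]@al,[1,99]))).round(4))
E
python3 look.py w4
```

```text
clock: 7.72
tool_pos: [0.5496, 0.2264, 0.0028]
tool_rot: [0.999, 0.048, 0.002, -0.001]
wrist_force: [-0.8, -1.0, 11.3]
width: 0.0004
gripper_force: 5.5
[0.5497 0.2264 0.0028] blue n 3936 white 4905
blue s range [0.5643 0.5783 0.5967] y [0.1329 0.2117]
centre s,z,yaw [ 0.579   0.0202 -0.0058]
stripe angle from up (+ = far side): pct [16.3 39.4 67.9]
centre xy [0.5594 0.228 ]
```

View pics/w4.png

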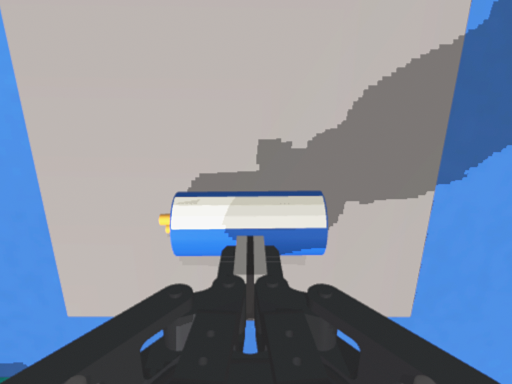

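It rolled without slip, and the stripe (250,212) is now about 41° from up. I lift, step back 17 mm and repeat.

```bash
python3 -m crank '[[1,0,0,-4,0],[1,0,0,-8,0],[1,0,0,0,0],[1,9,0,0,0],[1,8,0,0,0],[1,0,0,0,0]]'; python3 look.py w5; python3 -m crank '[[1,0,0,6,0],[1,0,0,3,0],[1,0,0,2,0],[1,0,0,0,0]]'
```

```text
clock: 8.52
tool_pos: [0.5653, 0.2275, 0.0121]
tool_rot: [0.999, 0.047, 0.0, -0.0]
wrist_force: [-0.3, 0.6, 0.2]
width: -0.0002
gripper_force: 0.0
[0.5646 0.2275 0.012 ] blue n 2590 white 3889
blue s range [0.5649 0.5786 0.5966] y [0.1328 0.2119]
centre s,z,yaw [ 0.5786  0.0203 -0.0067]
stripe angle from up (+ = far side): pct [15.9 41.9 67.8]
centre xy [0.559 0.228]
clock: 9.07
tool_pos: [0.5663, 0.2279, 0.003]
tool_rot: [0.999, 0.048, 0.002, -0.0]
wrist_force: [0.0, -1.6, 6.9]
width: 0.0002
gripper_force: 3.6
```

```bash
python3 -m crank '[[1,-4,0,1,0],[1,-5,0,0,0],[1,-5,0,0,0],[1,-5,0,0,0],[1,-5,0,0,0],[1,-2.4,0,0,0],[1,0,0,0,0]]'; python3 -m crank '[[1,0,0,-4,0],[1,0,0,-6,0],[1,0,0,-20,0],[1,0,0,-30,0],[1,0,0,-40,0],[1,0,0,-40,0],[1,0,0,0,0]]'; python3 look.py w6
```

```text
clock: 9.95
tool_pos: [0.5406, 0.2253, 0.0029]
tool_rot: [0.999, 0.048, 0.003, -0.0]
wrist_force: [0.9, -1.6, 11.5]
width: 0.0001
gripper_force: 5.9
clock: 10.82
tool_pos: [0.54, 0.2264, 0.1437]
tool_rot: [0.999, 0.048, 0.003, -0.001]
wrist_force: [-1.3, 0.4, 0.2]
width: -0.0
gripper_force: 0.0
[0.5385 0.2256 0.1416] blue n 1226 white 1658
blue s range [0.55   0.5786 0.5839] y [0.1334 0.2109]
centre s,z,yaw [ 0.5663  0.0204 -0.007 ]
stripe angle from up (+ = far side): pct [-26.5   4.5  30.9]
centre xy [0.5468 0.2266]
```

The stripe is now within about 4° of up, and the can rests 59 mm from the mat's centre. Next is the tab: the estimated grip point is (0.432,-0.211,0.107), hood yaw 3.4°, hinge at (0.6815,-0.196).

```bash
python3 -m crank '[[1,0,0,-40,0],[1,0,0,0,0.038],[0,-13.4,43,0,0],[0,-13.4,43,0,0],[-0.3,-13.4,43,0,0],[-0.3,-13.4,43,0,0],[-0.3,-13.4,43,0,0],[-0.3,-13.4,43,0,0],[-0.3,-13.4,43,0,0],[-0.3,-13.4,43,0,0],[-0.3,-13.4,43,0,0],[-0.3,-13.4,43,0,0],[-0.3,0,0,0,0],[-0.3,0,0,0,0]]'
python3 - <<'E'
from h import *
c=r.get_calibration("wrist"); p,d=r.grab_frame("wrist"); f=192/np.tan(np.radians(c['fov_y'])/2)
cv2.imwrite("pics/w7.png",p[:,:,::-1]); M=R.from_quat(c['attitude'])
m=cv2.inRange(cv2.cvtColor(p,cv2.COLOR_RGB2HSV),(3,120,120),(17,255,255))
n,l,s,ce=cv2.connectedComponentsWithStats(m); k=1+np.argmax(s[1:,4]); print(s[k],ce[k])
v=np.argwhere(l==k)[:,::-1]; P=plane(c,v,.113)[:,:2].astype(np.float32)*1000; q=cv2.minAreaRect(P); print(q,cv2.boxPoints(q).round(1).tolist())
u,w=ce[k].astype(int); z=d[w,u]; print((M.apply([(u-c['cx'])/f*z,(w-c['cy'])/f*z,z])+c['eye']).round(4))
c=r.get_calibration("top");p,d=r.grab_frame("top");cv2.imwrite("pics/top7.png",p[:,:,::-1])
E
```

```text
clock: 12.62
tool_pos: [0.4283, -0.2108, 0.179]
tool_rot: [1.0, 0.029, -0.001, -0.001]
wrist_force: [-0.2, 0.2, -0.6]
width: 0.0552
gripper_force: 0.0
[ 232  136   38   66 2399] [250.58399333 168.54481034]
((446.64984130859375, -210.04908752441406), (54.1392707824707, 29.736600875854492), 3.674191951751709) [[418.70001220703125, -196.89999389648438], [420.6000061035156, -226.60000610351562], [474.6000061035156, -223.1999969482422], [472.70001220703125, -193.5]]
[ 0.4477 -0.2095  0.1116]
```

View pics/w7.png

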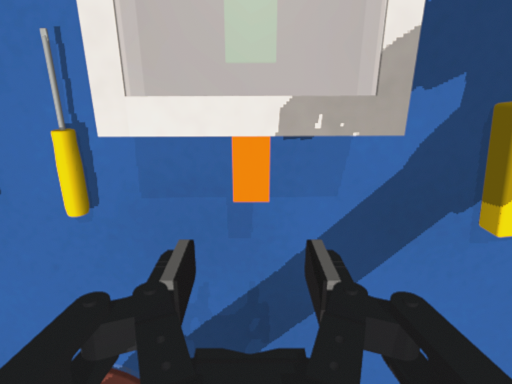

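The wrist view shows the tab at (250,168) between the fingers, sized 54×30 mm at 3.7° yaw, with the grip point at (0.4346,-0.2108). I move 6 mm forward, descend and pinch.

```bash
python3 -m crank '[[-0.3,6.3,0,30,0.005],[-0.3,0,0,40,0],[-0.3,0,0,40,0],[-0.3,0,0,21,0],[-0.3,0,0,0,0],[-0.3,0,0,0,0]]'
python3 -m crank '[[0.3,0,0,0,0],[0.6,0,0,0,0],[1,0,0,0,0],[1,0,0,0,0],[1,0,0,0,0],[1,0,0,0,0]]' 25
python3 - <<'E'
from h import *
c=r.get_calibration("wrist"); p,d=r.grab_frame("wrist"); cv2.imwrite("pics/w8.png",p[:,:,::-1])
E
```

```text
clock: 13.48
tool_pos: [0.4363, -0.211, 0.0501]
tool_rot: [1.0, 0.027, 0.001, 0.0]
wrist_force: [0.2, -0.4, -0.4]
width: 0.0555
gripper_force: 0.0
clock: 14.22
tool_pos: [0.4361, -0.2111, 0.05]
tool_rot: [1.0, 0.027, 0.001, -0.0]
wrist_force: [-0.1, 2.1, 6.9]
width: 0.029
gripper_force: 30.9
```

View pics/w8.png

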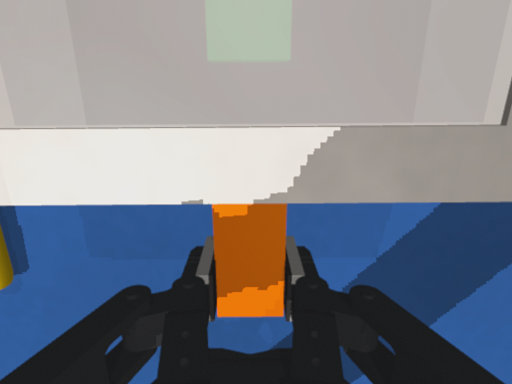

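The pinch is good: width 29 mm, with the pads either side of the tab at (250,275). I follow the arc to about 0.5 rad.

```bash
cat > ang.py <<'E'
from h import *
s=r.read_state(); t=s['tool_pos']; n=np.array([.998,.064]); a0=np.array([.4361,-.2111]);
dx=(t[:2]-a0)@n; dz=t[2]-.050
print("hood by tool",np.arctan2(dz,.25-dx).round(3),"radius",np.hypot(dz,.25-dx).round(4))
E
python3 -m crank '[[1,0.3,0,-12,0],[1,1,0,-12.5,0],[1,1.6,0,-12.5,0],[1,2.2,0,-12.2,0],[1,2.8,0,-12.2,0],[1,3.4,0,-12,0],[1,4,0,-11.9,0],[1,4.5,0,-11.6,0],[1,5.2,0,-11.4,0],[1,5.7,0,-11.1,0],[1,0,0,0,0],[1,0,0,0,0]]'; python3 ang.py
python3 - <<'E'
from h import *
c=r.get_calibration("side"); p,d=r.grab_frame("side"); f=192/np.tan(np.radians(c['fov_y'])/2); M=R.from_quat(c['attitude'])
hsv=cv2.cvtColor(p,cv2.COLOR_RGB2HSV)
v,u=np.mgrid[0:384,0:512]; P=M.apply(np.stack([(u-c['cx'])/f*d,(v-c['cy'])/f*d,d],-1).reshape(-1,3)).reshape(384,512,3)+c['eye']
w=(hsv[...,1]<50)&(hsv[...,2]>150)&(P[...,2]>.1)&(P[...,2]<.5)&(P[...,0]>.4)&(P[...,0]<.69)&(P[...,1]>-.34)&(P[...,1]<-.08)
Q=P[w]; k=np.polyfit(Q[:,0],Q[:,2],1); print(w.sum(),"slope angle",-np.arctan(k[0]))
cv2.imwrite("pics/s9.png",p[60:360,120:420,::-1])
E
```

```text
clock: 15.78
tool_pos: [0.4653, -0.2093, 0.1685]
tool_rot: [1.0, 0.026, -0.001, -0.001]
wrist_force: [-2.1, 4.1, 0.2]
width: 0.0297
gripper_force: 31.0
hood by tool 0.493 radius 0.2506
2549 slope angle 0.4777722048766261
```

View pics/s9.png

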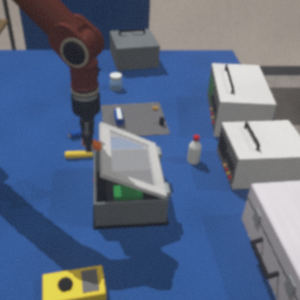

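The hood is following at about 0.48–0.49 rad (hood at crop 130,155). The stripe is white side up on the mat (crop 119,115). Continuing to about 1.0.

```bash
python3 -m crank '[[1,6.3,0,-10.8,0],[1,6.8,0,-10.5,0],[1,7.3,0,-10.1,0],[1,7.8,0,-9.8,0],[1,8.3,0,-9.3,0],[1,8.7,0,-8.9,0],[1,9.2,0,-8.5,0],[1,9.6,0,-8,0],[1,10,0,-7.5,0],[1,10.3,0,-7.1,0],[1,0,0,0,0],[1,0,0,0,0],[1,0,0,0,0]]'; python3 ang.py
python3 - <<'E'
from h import *
c=r.get_calibration("side"); p,d=r.grab_frame("side"); f=192/np.tan(np.radians(c['fov_y'])/2); M=R.from_quat(c['attitude'])
hsv=cv2.cvtColor(p,cv2.COLOR_RGB2HSV)
v,u=np.mgrid[0:384,0:512]; P=M.apply(np.stack([(u-c['cx'])/f*d,(v-c['cy'])/f*d,d],-1).reshape(-1,3)).reshape(384,512,3)+c['eye']
w=(hsv[...,1]<50)&(hsv[...,2]>150)&(P[...,2]>.12)&(P[...,2]<.5)&(P[...,0]>.4)&(P[...,0]<.69)&(P[...,1]>-.34)&(P[...,1]<-.08)
Q=P[w]; vv,V=np.linalg.eigh(np.cov(Q.T)); nrm=V[:,0]; print(w.sum(),"plane tilt",np.arccos(abs(nrm[2])),vv**.5)
E
```

```text
clock: 17.45
tool_pos: [0.5522, -0.2039, 0.2601]
tool_rot: [1.0, 0.027, 0.002, -0.001]
wrist_force: [0.7, 6.0, -0.4]
width: 0.0295
gripper_force: 34.5
hood by tool 1.004 radius 0.249
284 plane tilt 0.9936593356379049 [0.00193042 0.05487444 0.06543947]
```

Both the tool pose and the fitted panel plane give about 1.0 rad. Returning to 0.70.

```bash
python3 -m crank '[[1,-10.3,0,7.1,0],[1,-10,0,7.5,0],[1,-9.6,0,8,0],[1,-9.2,0,8.5,0],[1,-8.7,0,8.9,0],[1,-8.3,0,9.3,0],[1,0,0,0,0],[1,0,0,0,0],[1,0,0,0,0],[1,0,0,0,0]]'; python3 ang.py
python3 - <<'E'
from h import *
c=r.get_calibration("side"); p,d=r.grab_frame("side"); f=192/np.tan(np.radians(c['fov_y'])/2); M=R.from_quat(c['attitude'])
hsv=cv2.cvtColor(p,cv2.COLOR_RGB2HSV)
v,u=np.mgrid[0:384,0:512]; P=M.apply(np.stack([(u-c['cx'])/f*d,(v-c['cy'])/f*d,d],-1).reshape(-1,3)).reshape(384,512,3)+c['eye']
w=(hsv[...,1]<50)&(hsv[...,2]>150)&(P[...,2]>.12)&(P[...,2]<.5)&(P[...,0]>.4)&(P[...,0]<.69)&(P[...,1]>-.34)&(P[...,1]<-.08)
Q=P[w]; vv,V=np.linalg.eigh(np.cov(Q.T)); print(w.sum(),"plane tilt",np.arccos(abs(V[2,0])),vv**.5)
p,d=r.grab_frame("top"); hsv=cv2.cvtColor(p,cv2.COLOR_RGB2HSV)
print(p[196:218,186].tolist())
c=r.get_calibration("top")
m=cv2.inRange(hsv[190:222,165:212],(0,0,165),(180,60,255)); b=cv2.inRange(hsv[190:222,165:212],(100,110,60),(120,255,255))
for n,x in(("white",m),("blue",b)): q=np.argwhere(x); print(n,len(q),plane(c,(q.mean(0)[::-1]+[165,190]),.036)[0].round(4))
E
```

```text
clock: 18.75
tool_pos: [0.4953, -0.2075, 0.211]
tool_rot: [1.0, 0.027, 0.001, -0.0]
wrist_force: [-0.4, 5.2, 1.9]
width: 0.0297
gripper_force: 32.1
hood by tool 0.701 radius 0.2496
1431 plane tilt 0.6939156252399608 [0.00190219 0.05104762 0.07718039]
[[130, 130, 135], [128, 130, 134], [129, 130, 134], [129, 131, 136], [129, 130, 134], [131, 132, 135], [130, 131, 135], [130, 132, 135], [132, 132, 136], [123, 124, 125], [72, 76, 96], [42, 74, 134], [148, 159, 179], [215, 217, 212], [216, 219, 216], [220, 223, 222], [222, 225, 228], [215, 218, 226], [136, 159, 200], [43, 89, 170], [44, 86, 162], [52, 83, 144]]
white 154 [0.5453 0.2267 0.036 ]
blue 127 [0.537  0.2198 0.036 ]
```

The hood is held still at about 0.70 rad, and the stripe's middle lies over the can's axis. I hand in.

```bash
python3 -c "
from rig import r
print(r.sign_off())"
```

```text
the job is handed in; nothing more can be done
None
```

The job is handed in, with no verdict returned: by my measurements the capacitor rests on its mat, stripe within about 5° of straight up, and the hood went up to about 1.0 rad and is now held still at about 0.70 rad, ten degrees below its balance point.

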